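# Zero the peak needle, then draw the plug gauge and hold it at the pointer

## Robot

A 6-joint arm with a two-finger parallel gripper is mounted at the origin on the work surface. World frame = base frame: x ahead of the robot, y to its left, z up, the work surface at z = 0. Lengths are in m, angles in rad, forces in N, time in s.
With the tool pointing down it reaches from about 0.25 to 0.775 m from the base axis. Payload 4 kg.
Tool frame: the origin (TCP) lies on the centre line of the jaws, within the pads' length; the fingertips stand 19 mm ahead of it and the grasp point (between the pads) is the TCP; z points along the fingers, y is the direction in which the jaws open and shut (so a half turn about z gives the same grasp; the last joint's range is limited). The gripper opens to 85 mm and grips with 20 to 120 N. Pads are 22 mm wide; open, the fingers measure 114 mm over their backs; the gripper's body (76 mm by 85 mm) begins 54 mm behind the grasp point. The pads swing forward as they close: fully open they stand 13 mm farther back than shut.
Start: joints at [-1.432, 0.087, 1.371, -0, 1.684, -0.103], TCP at [0.132, -0.534, 0.219] pointing down, gripper open.
Joint ranges: [-3.1, 3.1], [-0.76, 2.03], [0.27, 2.55], [-1.08, 4.22], [0.17, 2.65], [-2.57, 2.57]. Speed limits (rad/s): [2.79, 2.79, 3.14, 3.14, 3.14, 3.14].

## Interface

Orientations are given as a rotation vector (axis times angle).
In Python, from cell import * gives the robot as it stands. Calls block until the motion is done:
- movep(position, orientation): joint-space move of the TCP to a pose.
- line_to(position, rotation=None, vel=0.15): straight line of the TCP; rotation=None keeps the orientation; vel is the mean speed in m/s.
- goto_joints(angles): joint-space move.
- grip(opening, squeeze=None): finger opening in m; squeeze is the grip in N (None keeps the last); returns when the fingers have stopped.
- pause(seconds).
- ik(position, orientation): joint angles nearest the present ones, or None.
- get_image(name): name is "side" or "top"; returns a dict with "img" (400x640x3 uint8, red, green, blue), "K" (3x3 intrinsics, pixels), "k1" (the pictures are not rectified: a ray, as slopes to the right and down, at radius r is drawn at 1 + k1 r^2 times it, then the intrinsics apply), "origin" and "orientation" of the camera in the world. Camera axes: x right, y down, z forward; pixel columns grow to the right and rows downward; lengths in m; the calibration is good to about 2 mm. A picture is of the moment at which its call begins. There is no depth.
A pose or a line that the arm cannot do raises PlanningError and nothing moves.
- job_done(): hands the job in, once; it reports no verdict.
Trained networks look in a picture, given as the dict that the camera call returned (one of the last four; its "shot" number tells which), for a name from the list of things; names that differ only in an ending like _2 or _b are one class to them, and where a whole thing is asked for, a point or a joint stands for the part that bears it (a point fixed in the world has none). Each returns a list of dicts, best first, with "conf" (0 to 1); they miss things now and then, are a little off and sometimes report something else, mostly with a low value. They report only what shows in the picture. A call takes as long as a camera call. They do not tell look-alikes from the thing itself.
- masks_of(picture, query): "pixels" (400x640 bool, what is visible of it) and "point" ([row, column] in pixels, amid what is visible of it).
Readings, each from a call of its own:
- current_t(): time.
- current_joint_positions(): joint angles.
- current_dq(): joint speeds.
- current_joint_efforts(): joint torques, N m.
- current_eef_pos(): TCP position.
- current_tool_rot(): TCP orientation.
- current_contact_force(): force on the tool from outside, world axes, zero at the start.
- current_ft_torque(): the same for the moment, N m.
- current_opening(): finger opening in m.
Only numpy, scipy, OpenCV 4.12 (cv2) and the standard library are available. Lean on these libraries where they do the work, as an engineer would, in place of code of your own. Each camera call takes 0.05 s, during which the arm holds its last target. There are 200 camera calls.

## Task

Get the fit-test fixture ready for a look at the pin: first turn the reset knob on the flat force dial counter-clockwise until its needle is back at the zero stop. Then take the plug gauge by its handle and draw it straight up, partway out of its bore, without side load or jamming and without pulling it clear of the block, until the top face of its collar is level with the tip of the height pointer beside it. Finish while still holding it there in the gripper, upright and still; leave the pointer where it is set, and the other things on the bench alone.

Things in the scene. Friction and masses are not known exactly. Their poses are not given: they have to be found in the camera images.
- bore_mouth (a point): centre of the bore's mouth on top of the fixture's steel block, 92 mm above the bench. The block is fixed, 70 x 70 mm, its vertical through bore 80 mm deep and 21 mm wide, for a 20 mm pin. Frame: z up; y points along the base plate to the pointer's upright column (14 mm thick, top 167 mm above the bench, 115 mm from the bore axis)
- pointer_tip (a point): tip of the height pointer: a thin horizontal finger (3 mm thick, this point half-way up it) on a black slide that is clamped by friction on the column. It reaches towards the bore and ends 30 mm from the bore axis on its y side. Its height is set anew each time, 18 to 42 mm above where the seated collar's top face lies; it is to stay as set
- plug_handle (a point): centre of the plug gauge's handle, a smooth upright aluminium cylinder 18 mm thick and 54 mm long above the collar; 28 mm above the collar's top face. z is the gauge's axis, up when seated. The gauge is loose, seated in the bore at the start with its collar on the block, 0.2 to 0.4 kg. Clear room to either side of the handle is along the fixture's x; along its y the pointer is in the way of an open gripper
- plug_collar (a point): centre of the top face of the gauge's round collar (34 mm wide, 6 mm thick); 98 mm above the bench when seated, this is what is brought level with pointer_tip
- plug_foot (a point): lower end of the gauge's pin (20 mm thick, 69 mm long below the collar)
- reset_knob (a joint): angle of the dial's reset knob and the needle on it, rad; 0 is the zero stop, grows clockwise seen from above; starts between 0.6 and 1.4; light friction (0.04 N m, damped), stays where it is left
- knob_grip (a point): on the knob's vertical axis, at the height to grip: half-way up its bar (36 mm long, 12 mm thick, its top 13 mm above and its foot 16 mm below this point), 29 mm above the face of the dial's box. Frame turns with the knob: x runs along the bar, the needle points to +x; at zero it lies by a small stop pin (6 mm high, 40 mm from the axis) on the face. The box is fixed, 130 x 130 mm, 50 mm high
- ring_gauge: bystander, to be left alone: plain thick steel ring lying flat, 60 mm across, 18 mm high; origin at its underside
- oil_jar: bystander, to be left alone: small closed jar, 48 mm across, 65 mm high; origin at its underside
- driver: bystander, to be left alone: screwdriver, 170 mm long, lying
- brush: bystander, to be left alone: small brush, 170 mm long, lying
- mug: bystander, to be left alone: white mug, 76 mm across, 90 mm high; origin at its underside
- spare_pin: bystander, to be left alone: plain steel pin, 20 mm thick, 80 mm long, lying loose on the table
- gauge_block: bystander, to be left alone: steel block 35 x 30 x 20 mm; origin at its underside
Not all that is in view belongs to the job. Leave any turquoise look-alike of the part that bears bore_mouth alone.

How it is judged:
By the outcome, as a careful person would: the job done as asked, in the order asked, and still so for the second after the job is handed in, while the arm keeps its last pose, push and grip.
It also fails if it takes over 51 s, if anything falls off the work surface, if the arm or the gripper's body presses on something with over 40 N, if the wrist force passes 120 N, or if a joint passes its speed limit or range.

## Working session

There is one attempt and no reset: what is moved stays moved. The work goes in short steps, each a Python script; the robot and the scene stay as the last script left them, time stands still between calls to the robot, and variables do not carry over. Pictures are saved under pics/ and viewed, about 8 in all and at most 12, crops included, and the job is handed in when it is done.

```bash
ls; mkdir -p pics
python3 - <<'E'
from cell import *
import cv2,numpy as np
for n in ("side","top"):
    p=get_image(n); cv2.imwrite(f"pics/{n}0.png",p["img"][:,:,::-1])
    print(n,p["K"].tolist(),p["k1"],p["origin"],p["orientation"])
    for q in ("bore_mouth","pointer_tip","plug_handle","plug_collar","knob_grip","reset_knob"):
        try:
            print(q,[(round(m["conf"],2),np.round(m["point"]).tolist(),int(m["pixels"].sum())) for m in masks_of(p,q)][:4])
        except Exception as e: print(q,e)
print(current_t())
E
```

```text
pics
side [[450.00787902558966, 0.0, 320.5874538168936], [0.0, 450.00787902558966, 196.68237912762504], [0.0, 0.0, 1.0]] -0.08197190148264853 [ 0.14870526 -0.94860811  0.8367104 ] [-2.17200809  0.37512612 -0.22495253]
bore_mouth [(0.7, [279.0, 262.0], 3106), (0.64, [175.0, 276.0], 1490)]
pointer_tip [(0.62, [134.0, 274.0], 105)]
plug_handle [(0.52, [158.0, 276.0], 146)]
plug_collar []
knob_grip [(0.57, [249.0, 361.0], 255)]
reset_knob [(0.6, [249.0, 358.0], 248), (0.18, [259.0, 422.0], 703)]
top [[415.0639405385941, 0.0, 318.6338617458051], [0.0, 415.0639405385941, 199.43301974190615], [0.0, 0.0, 1.0]] -0.005869380799712435 [ 0.32090574 -0.02312075  1.20472337] [-2.15102309  2.10956226 -0.1801882 ]
bore_mouth [(0.78, [216.0, 211.0], 2792), (0.64, [275.0, 369.0], 3092)]
pointer_tip [(0.54, [211.0, 183.0], 143), (0.44, [275.0, 356.0], 110)]
plug_handle [(0.46, [216.0, 224.0], 119)]
plug_collar [(0.46, [219.0, 450.0], 141), (0.44, [215.0, 227.0], 143)]
knob_grip []
reset_knob []
0.7
```

View pics/side0.png

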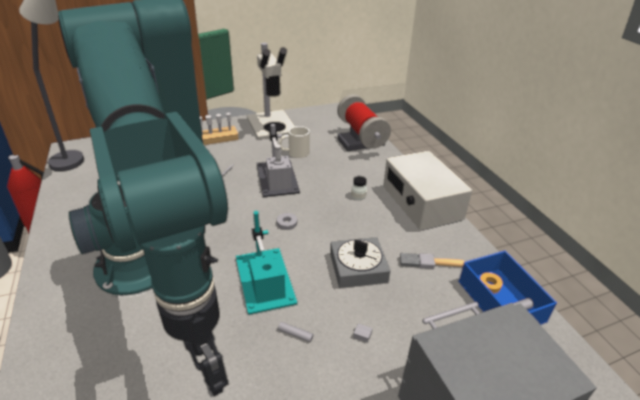

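View pics/top0.png

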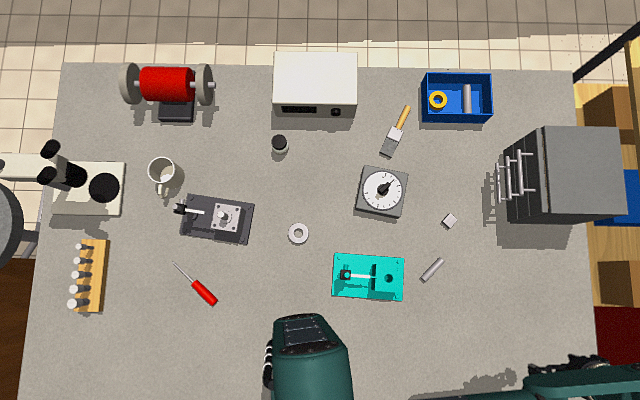

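The side view shows the real (grey) fixture at about (277,175) and the dial at (360,258). In the top view the fixture is at (217,218) and the dial at (382,190), and the teal one is the decoy. Next I'll zoom in.

```bash
cat > h.py <<'E'
from cell import *
import cv2,numpy as np
from scipy.spatial.transform import Rotation as R
from scipy.optimize import least_squares
def proj(p,X):
    X=np.atleast_2d(X); c=(X-p["origin"])@R.from_rotvec(p["orientation"]).as_matrix()
    return cv2.projectPoints(c,np.zeros(3),np.zeros(3),p["K"],np.array([p["k1"],0,0,0.]))[0].reshape(-1,2)
def ray(p,uv):
    n=cv2.undistortPoints(np.array([[uv]],float),p["K"],np.array([p["k1"],0,0,0.]))[0,0]
    return R.from_rotvec(p["orientation"]).as_matrix()@np.array([*n,1.])
def atz(p,uv,z):
    d=ray(p,uv); return p["origin"]+d*(z-p["origin"][2])/d[2]
def tri(ps,uvs):
    A=[];b=[]
    for p,uv in zip(ps,uvs):
        d=ray(p,uv); d/=np.linalg.norm(d); M=np.eye(3)-np.outer(d,d); A.append(M); b.append(M@p["origin"])
    x,res,*_=np.linalg.lstsq(np.vstack(A),np.hstack(b),rcond=None); return x,np.sqrt(res)
def crop(p,c,r,w,h,s): return cv2.resize(p["img"][r:r+h,c:c+w,::-1],(w*s,h*s),interpolation=cv2.INTER_CUBIC)
E
python3 - <<'E'
from h import *
s=get_image("side");t=get_image("top")
a=crop(t,170,180,80,60,5);b=crop(s,250,125,80,75,5)[:,:400];c=crop(t,350,160,80,60,5);d=crop(s,320,225,80,75,5)
im=np.vstack([np.hstack([a,c]),np.hstack([b[:300],d[:300]])])
cv2.imwrite("pics/z.png",im)
E
```

```text
(no output)
```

View pics/z.png

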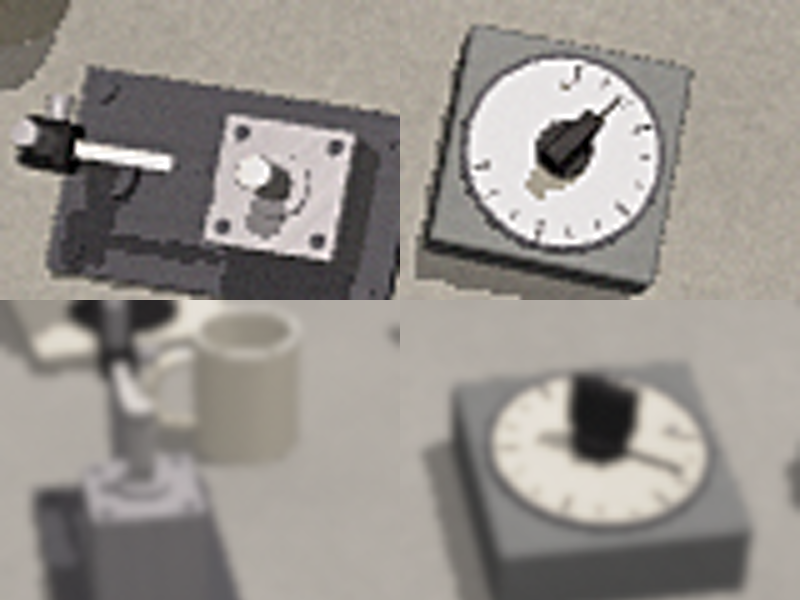

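```bash
cat > fit.py <<'E'
from h import *
import pickle
def avg(n,k):
    ps=[get_image(n) for _ in range(k)]; p=dict(ps[-1]); p["img"]=np.mean([q["img"] for q in ps],0).round().astype(np.uint8); return p
s=avg("side",6);t=avg("top",6); pickle.dump((s,t),open("st.pkl","wb"))
def P(x,y,c,r): return np.array([(x+.5)/5-.5+c,(y+.5)/5-.5+r])
blk=[P(*v,170,180) for v in [(228,116),(357,132),(333,260),(205,243)]]
box=[P(*v,270,160) for v in [(472,28),(692,70),(655,290),(428,245)]]
for n,C,z in(("blk",blk,.092),("box",box,.05)):
    W=np.array([atz(t,c,z) for c in C]); print(n,W.round(4).tolist(),"c",W.mean(0).round(4),"sides",np.linalg.norm(W-np.roll(W,1,0),axis=1).round(4))
    e=(W[0]-W[1])+(W[3]-W[2]); print("yaw of left edge dir",np.arctan2(e[1],e[0]))
# handle top / finger tip
print("handle top @.153",atz(t,P(252,171,170,180),.153), "tip@.125",atz(t,P(172,162,170,180),.125))
print("dial centre @.05",atz(t,P(565,151,270,160),.05))
print("needle tip @.056",atz(t,P(620,97,270,160),.056),"pin@.053",atz(t,P(574,80,270,160),.053))
for q in("knob_grip","plug_handle"):
    a=masks_of(s,q);b=masks_of(t,q)
    if a and b: print(q,tri([s,t],[a[0]["point"][::-1],b[0]["point"][::-1]]))
E
python3 fit.py
```

```text
blk [[0.499, 0.263, 0.092], [0.4916, 0.1924, 0.092], [0.4218, 0.2017, 0.092], [0.4296, 0.2711, 0.092]] c [0.4605 0.2321 0.092 ] sides [0.0699 0.071  0.0704 0.0698]
yaw of left edge dir 1.4624347336198964
box [[0.6231, -0.1457, 0.05], [0.6008, -0.2713, 0.05], [0.4738, -0.2484, 0.05], [0.4969, -0.1211, 0.05]] c [ 0.5487 -0.1967  0.05  ] sides [0.1286 0.1276 0.129  0.1294]
yaw of left edge dir 1.393577899373179
handle top @.153 [0.46103203 0.23328232 0.153     ] tip@.125 [0.46871021 0.28248549 0.125     ]
dial centre @.05 [ 0.55227877 -0.19852187  0.05      ]
needle tip @.056 [ 0.58286883 -0.22898364  0.056     ] pin@.053 [ 0.59294977 -0.20346664  0.053     ]Traceback (most recent call last):
  File "fit.py", line 17, in <module>
    a=masks_of(s,q);b=masks_of(t,q)
ValueError: only the last four pictures can be asked about
```

```bash
cat > ov.py <<'E'
from h import *
import pickle
s,t=pickle.load(open("st.pkl","rb"))
B=np.array([.4605,.2321]);yaw=1.462;Y=np.array([np.cos(yaw),np.sin(yaw)]);X=np.array([Y[1],-Y[0]])
def F(x,y,z): return np.array([*(B+x*X+y*Y),z])
def dots(p,im,c,r,k,pts,col):
    for q in proj(p,pts):
        u=((q-[c,r]+.5)*k-.5).round().astype(int); cv2.circle(im,tuple(map(int,u)),2,col,-1)
L=[]
for p,c,r in((t,172,195),(s,255,135)):
    a=crop(p,c,r,57,38,7);b=a.copy()
    dots(p,b,c,r,7,[F(x,y,.092) for x in(-.035,.035) for y in(-.035,.035)],(0,0,255))
    dots(p,b,c,r,7,[F(.009*np.cos(u),.009*np.sin(u),.153) for u in np.linspace(0,6,8)],(0,255,0))
    dots(p,b,c,r,7,[F(.017*np.cos(u),.017*np.sin(u),.098) for u in np.linspace(0,6,12)],(255,0,0))
    dots(p,b,c,r,7,[F(0,.03,z) for z in(.116,.128,.140)],(0,255,255))
    dots(p,b,c,r,7,[F(0,.108,z) for z in(.116,.128,.140,.167)],(255,255,0))
    L.append(np.hstack([a,b]))
cv2.imwrite("pics/ov.png",np.vstack(L))
E
python3 ov.py
```

```text
(no output)
```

View pics/ov.png

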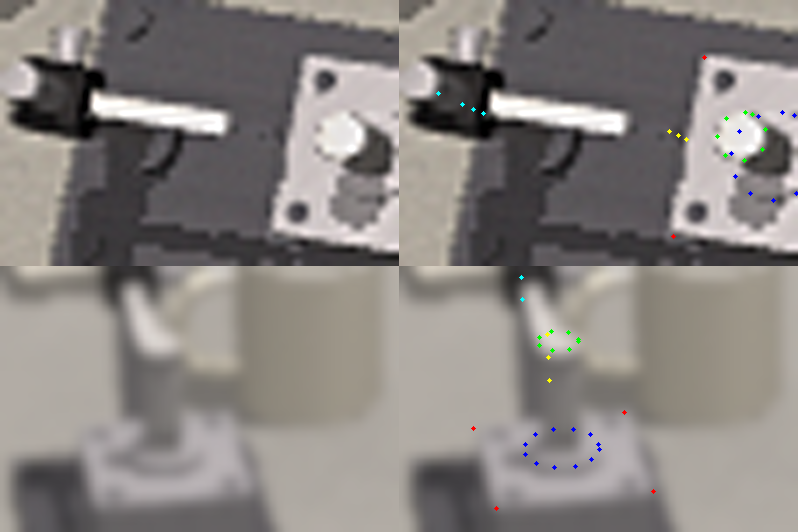

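```bash
cat > q.py <<'E'
from h import *
import pickle
exec(open("ov.py").read().split("def dots")[0])
def loc(u,v,z):
    d=atz(t,((u+.5)/7-.5+172,(v+.5)/7-.5+195),z)[:2]-B; return np.round([d@X*1e3,d@Y*1e3],1)
print("coltop",loc(22,80,.167))
for z in(.116,.14,.16): print(z,"tip",loc(226,123,z),"root",loc(91,103,z),"slideR",loc(100,100,z))
print("collar c",loc(362,165,.098))
print("plate edge",loc(105,5,.012),loc(55,255,.012))
T=get_image("top");S=get_image("side")
for p in(S,T):
    for m in masks_of(p,"pointer_tip"): 
        q=np.argwhere(m["pixels"]); print(m["conf"],m["point"],q.min(0),q.max(0))
a=masks_of(S,"knob_grip");b=masks_of(T,"knob_grip")
for m in a+b: print("knob",m["conf"],m["point"])
def pan(im,px): return px
# contrast-enhanced top around finger tip
c=crop(T,190,195,50,40,8).astype(float)
c=np.clip((c-60)*3,0,255).astype(np.uint8)
d=crop(S,258,128,50,50,8)[:320]
cv2.imwrite("pics/c.png",np.hstack([c,d]))
E
python3 q.py
```

```text
coltop [  3.9 114.9]
0.116 tip [ 3.2 54. ] root [  4.2 106.1] slideR [  5.8 102.9]
0.14 tip [ 0.7 46.8] root [ 1.7 97.9] slideR [ 3.2 94.7]
0.16 tip [-1.4 40.9] root [-0.5 91. ] slideR [ 1.1 87.9]
collar c [-4.3  4.6]
plate edge [ 56.7 143.7] [-49.  145.1]
0.54 [243.5, 360.8] [238 353] [257 367]
0.46 [235.8, 260.1] [229 252] [251 266]
0.69 [211.5, 182.2] [199 173] [214 205]
0.55 [276.0, 351.2] [265 339] [279 374]
knob 0.82 [245.7, 361.4]
knob 0.66 [188.9, 380.6]
```

View pics/c.png

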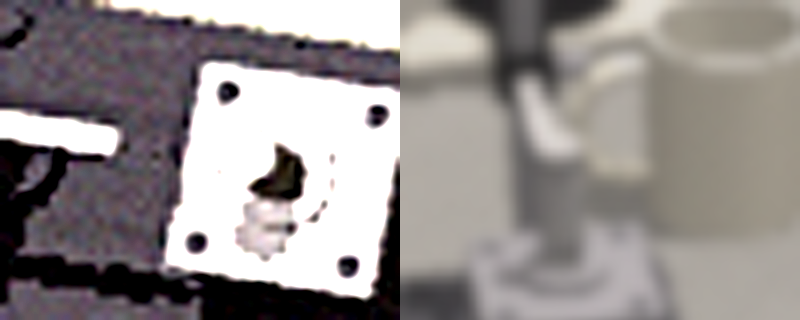

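Run:
```python
from h import *
import pickle
s,t=pickle.load(open("st.pkl","rb"))
print(t["img"][206:220,198:216].sum(2)//3)
print("decoy");print(t["img"][270:283,366:384])if 0 else print(t["img"][268:284,364:384,0])
print("side R");print(s["img"][132:165,266:286].sum(2)//3)
```

```text
[[ 88  89  89  91  90  90  91  88  88  88  87  88  88  89  87  83 106 205]
 [ 86  87  87  89  90  90  91  92  91  91  90  90  88  91  87  78 103 199]
 [ 82  80  81  85  84  84  87  88  87  88  89  90  89  92  88  81 139 198]
 [ 84  81  78  79  78  79  82  85  85  85  85  85  88  88  84  76 168 198]
 [215 181 136 129  98  86  83  84  85  87  88  88  84  83  81  72 192 199]
 [240 242 244 247 252 231 145  91  85  85  87  86  88  87  82 101 192 202]
 [244 242 238 239 243 253 154  89  87  88  91  89  88  86  80 102 195 200]
 [147 203 203 245 250 255 127  66  88  94  94  93  94  72  77 137 197 197]
 [ 51  71  72  65  65 115  87  87  90  91  90  73  91  71  70 166 198 197]
 [ 84  89  86  85  83  84  87  90  89  90  91  91  94  90  77 196 201 196]
 [ 86  90  91  88  89  88  88  87  88  90  88  90  88  83 103 197 200 194]
 [ 91  91  90  88  89  88  90  88  89  89  91  90  89  84 103 197 197 195]
 [ 92  89  85  85  88  88  88  89  89  89  88  88  88  82  95 192 198 197]
 [ 89  89  86  89  90  88  88  90  86  89  88  89  85  81 102 193 198 197]]
decoy
[[ 17  28  24  23  24  28  20   9   3   2  
[... 3430 characters left out ...]
 158 154
  145 142]
 [169 168 166 165 167 165 157 152 145 129 116 114 117 120 134 157 170 168
  155 150]
 [165 162 155 153 160 169 171 168 157 135 115 110 112 115 131 159 174 175
  168 165]
 [162 161 156 152 159 170 173 165 149 127 111 105 105 109 130 161 176 179
  177 177]
 [158 165 167 164 163 165 164 152 136 122 114 112 112 116 136 164 176 177
  178 180]
 [145 163 172 167 156 149 144 136 132 132 132 132 133 137 150 166 171 169
  175 179]
 [125 155 170 162 145 134 128 126 133 143 148 150 152 153 157 161 159 160
  171 180]
 [106 142 166 166 152 142 137 132 132 137 142 146 148 148 147 147 150 159
  172 180]
 [ 94 132 163 173 169 164 161 155 144 139 140 142 143 144 144 150 160 170
  177 180]]
```

```bash
cat > r.py <<'E'
from h import *
import pickle
s,t=pickle.load(open("st.pkl","rb"))
B=np.array([.4608,.2325])
cam=s["origin"][:2]-B; cam/=np.linalg.norm(cam); perp=np.array([-cam[1],cam[0]])
fr=lambda z:np.array([*(B+.009*cam),z])
print("top front",proj(s,fr(.153)),"obs 147.1 row; base",proj(s,fr(.098)),"obs 161.0")
print("edges",[proj(s,np.array([*(B+k*.009*perp),.125])) for k in(-1,1)],"obs right 280.3 @157")
root=((91.5+.5)/7-.5+172,(103+.5)/7-.5+195); end=(204.2,212.0)
for z in np.arange(.112,.150,.004):
    R0=atz(t,root,z);E0=atz(t,end,z)
    print(round(z,3),"root",proj(s,R0).round(2),"whiteend",proj(s,E0).round(2),"y",np.linalg.norm(R0[:2]-B).round(4),np.linalg.norm(E0[:2]-B).round(4))
E
python3 r.py
```

```text
top front [[277.31760141 146.59494886]] obs 147.1 row; base [[277.85970779 161.93517051]] obs 161.0
edges [array([[274.64887642, 153.10959479]]), array([[280.43629733, 152.94090343]])] obs right 280.3 @157
0.112 root [[273.61 140.37]] whiteend [[276.07 148.14]] y 0.107 0.054
0.116 root [[273.5  139.52]] whiteend [[275.96 147.25]] y 0.1056 0.0528
0.12 root [[273.4  138.66]] whiteend [[275.85 146.35]] y 0.1042 0.0516
0.124 root [[273.3 137.8]] whiteend [[275.74 145.45]] y 0.1028 0.0504
0.128 root [[273.19 136.93]] whiteend [[275.63 144.55]] y 0.1014 0.0492
0.132 root [[273.09 136.06]] whiteend [[275.52 143.64]] y 0.1 0.048
0.136 root [[272.99 135.19]] whiteend [[275.41 142.73]] y 0.0986 0.0468
0.14 root [[272.88 134.31]] whiteend [[275.29 141.82]] y 0.0973 0.0456
0.144 root [[272.77 133.43]] whiteend [[275.18 140.9 ]] y 0.0959 0.0444
0.148 root [[272.67 132.54]] whiteend [[275.07 139.97]] y 0.0945 0.0432
```

Run:
```python
from h import *
import pickle
s,t=pickle.load(open("st.pkl","rb"))
g=t["img"].sum(2)//3
print(g[222:242,186:214:2]);print("handle");print(g[206:230,214:232])
```

```text
[[ 53  56  57  54  89  87  87  85  88  88  89  88  81 197]
 [ 59  59  58  55  90  89  87  86  87  86  86  89  76 204]
 [ 60  60  60  54  91  88  89  86  88  88  87  87  73 205]
 [ 62  62  62  56  92  89  93  88  89  89  88  86  70 186]
 [ 56  59  58  91  96  93  94  90  90  91  90  88 106 216]
 [ 59  58  59  54  53  53  88  93  94  91  90  91 109 211]
 [ 56  60  59  56  55  56  55  52  88  53  87  94 116 118]
 [ 43  57  56  60  60  57  59  55  56  58  55  53  84  85]
 [ 45  58  54  92  92  54  58  56  55  56  59  56  54  49]
 [ 48  60  53  92  89  90  91  93  64  55  54  54  58  56]
 [ 59  61  58  92  88  91  89  88  92  90  62  54  93  54]
 [ 56  99  91  92  92  90  91  90  91  88  91  89  90  91]
 [ 78  87  93  90  91  93  90  90  92  91  90  89  90  86]
 [113  81  55  76  88  91  88  91  92  92  91  91  92  92]
 [174 127 116 111  83  55  72  86  92  87  90  92  91  93]
 [167 171 178 123 108 114 115  80  51  60  83  92  90  91]
 [171 170 167 168 174 175 177 129 116 113  83  45  52  80]
 [173 166 160 167 170 164 169 171 174 177 182 125 116  84]
 [163 169 162 164 168 162 167 159 162 
[... 1188 characters left out ...]
132 213 217 217 102 197]
 [197 195 199 201 202 206 126 129 135 136 139 137 131 210 221 127 158 209]
 [198 202 202 199 199 203 140 119 125 135 132 132 128 157 123  99 204 209]
 [176 199 205 198 201 133 124 129 131 106 104 106  70 156 210 217 209 205]
 [ 73  94 191 197 206 138 123 129 133 134 137 132 130 205 215 206 203 201]
 [ 71  71 188 203 207 140 122 128 132 132 131 123 208 215 205 202 199 198]
 [ 90 136 197 201 200 205 144 132 129 124 130 126 205 207 200 201 199 208]
 [210 211 207 202 200 206 210 219 145 125 205 218 206 202 198 196 204 215]
 [166 209 210 206 209 209 212 212 212 214 216 208 205 200 197 201 208 186]
 [ 56  39  76  83 121 169 172 212 217 223 214 211 207 203 207 209 212 213]]
```

Run:
```python
from h import *
import pickle
s,t=pickle.load(open("st.pkl","rb"))
H=atz(t,(220.4,214.2),.153); H[:2]=(H[:2]+[.4605,.2321])/2
Sh=atz(t,(222.7,223.6),.092); L=(Sh-H)/.061; print("light per m drop",L)
for z in np.arange(.112,.145,.004):
    o=[]
    for uv in((190,210.9),(203,212.2)):
        X=atz(t,uv,z+.0015); X[2]-=.0015; Y=X+L*(z-.012); Y[2]=.012; o.append(proj(t,Y)[0])
    o=np.array(o); row=lambda c:np.interp(c,o[:,0],o[:,1]) if o[0,0]<c<o[1,0] else o[0,1]+(c-o[0,0])*(o[1,1]-o[0,1])/(o[1,0]-o[0,0])
    print(round(z,3),[round(row(c)-(228.1+.17*(c-194)),2) for c in(194,201,208)], o[1].round(1))
```

```text
light per m drop [-0.28822805  0.11675612 -1.        ]
0.112 [np.float64(-2.55), np.float64(-3.04), np.float64(-3.52)] [208. 227.]
0.116 [np.float64(-1.98), np.float64(-2.46), np.float64(-2.95)] [208.2 227.5]
0.12 [np.float64(-1.41), np.float64(-1.89), np.float64(-2.38)] [208.4 228.1]
0.124 [np.float64(-0.84), np.float64(-1.32), np.float64(-1.81)] [208.6 228.7]
0.128 [np.float64(-0.27), np.float64(-0.75), np.float64(-1.23)] [208.8 229.3]
0.132 [np.float64(0.31), np.float64(-0.18), np.float64(-0.66)] [209.  229.9]
0.136 [np.float64(0.88), np.float64(0.4), np.float64(-0.09)] [209.2 230.5]
0.14 [np.float64(1.45), np.float64(0.97), np.float64(0.48)] [209.4 231.1]
0.144 [np.float64(2.02), np.float64(1.54), np.float64(1.06)] [209.6 231.7]
```

Run:
```python
from h import *
import pickle
s,t=pickle.load(open("st.pkl","rb"))
g=t["img"].sum(2)//3
print(g[226:256,212:246:2])
yaw=1.455;Y=np.array([np.cos(yaw),np.sin(yaw)]);X=np.array([Y[1],-Y[0]]);B=np.array([.4605,.2321])
for lx in(-.24,-.28,-.32,-.36):
  o=[]
  for y in(.035,-.035):
    P=np.array([*(B-.035*X+y*Y),0]); P[:2]+=.092*np.array([lx,.117]); o.append(proj(t,P)[0].round(1))
  print(lx,o)
```

```text
[[216  90 197 200 144 129 130 205 200 199 211 202 222  58  63  59  93]
 [211 210 207 200 210 145 205 206 198 204  98  76 225  51  64  58  95]
 [118 166 210 209 212 212 216 205 197 208  97  75 191  53  62  64  93]
 [ 85  56  76 121 172 217 214 207 207 212 136 142 188  58  64  65  91]
 [ 49  94  54  50  44  38  80 166 219 212 219 226 112  58  62  82  93]
 [ 56  57  54  60  56  57  53  45  36  80 171 217 119  60  61  82  91]
 [ 54  93  58  55  59  56  57  58  57  53  45  40  58  63  59  92  92]
 [ 91  91  56  59  58  56  61  57  59  58  59  58  60  60  59  93  94]
 [ 86  90  55  56  56  58  56  60  58  56  60  58  60  61  69  92  93]
 [ 92  61  60  59  55  59  60  58  59  60  58  58  60  59  56  93  93]
 [ 93  62  59  61  58  57  58  58  59  59  60  61  59  57  56  91  92]
 [ 91  62  56  61  61  61  59  59  58  57  57  59  60  58  94  94  87]
 [ 80  63  59  55  60  59  62  62  61  58  61  59  60  56  92  98  57]
 [ 84  70  63  58  57  57  58  57  58  60  59  59  59  56  92  98  75]
 [122 110 115  95  77  60  57  57  56  58  59  58  60  56  77  99  72]
 [170 122 111 109 113 114  93  73  
[... 542 characters left out ...]
 161 169 166 164 165 165 172 166 170 169 170 171 165 161 173]
 [166 162 160 163 164 165 164 166 164 163 169 164 171 170 167 173 173]
 [165 163 163 162 166 168 167 165 163 167 172 163 174 173 172 176 172]
 [161 162 158 157 165 169 166 168 162 166 170 166 170 169 170 176 171]
 [158 162 167 165 167 169 163 167 163 165 165 166 166 168 164 172 166]
 [162 163 168 165 165 170 170 166 162 166 169 164 166 169 166 166 167]
 [158 164 162 165 159 161 165 157 163 159 167 168 166 171 168 166 168]]
-0.24 [array([214.7, 238.9]), array([238.5, 242.2])]
-0.28 [array([214.6, 240.2]), array([238.4, 243.5])]
-0.32 [array([214.5, 241.5]), array([238.3, 244.7])]
-0.36 [array([214.4, 242.7]), array([238.3, 246. ])]
```

```bash
cat > dial.py <<'E'
from h import *
def dial(show=None):
    t=get_image("top");s=get_image("side")
    g=cv2.resize(cv2.cvtColor(t["img"],cv2.COLOR_RGB2GRAY)[155:230,345:420],None,fx=8,fy=8,interpolation=cv2.INTER_CUBIC)
    m=(g>200).astype(np.uint8); n,l,st,_=cv2.connectedComponentsWithStats(m); k=1+np.argmax(st[1:,4])
    c=max(cv2.findContours((l==k).astype(np.uint8),cv2.RETR_EXTERNAL,cv2.CHAIN_APPROX_NONE)[0],key=cv2.contourArea)
    e=cv2.fitEllipse(cv2.convexHull(c)); px=lambda q:(np.array(q)+.5)/8-.5+[345,155]
    C=atz(t,px(e[0]),.05); print("disc",C.round(4),"axes mm",np.array(e[1])/8*2.78)
    for q in("knob_grip",):
        a=masks_of(s,q);b=masks_of(t,q)
        for x in b[:1]:
            for y in a[:1]: print(q,tri([s,t],[y["point"][::-1],x["point"][::-1]]))
    # dark-fraction by angle at radii on face
    best=[]
    for a in np.arange(-np.pi,np.pi,.02):
        P=[[C[0]+r*np.cos(a),C[1]+r*np.sin(a),.053] for r in np.arange(.022,.036,.001)]
        uv=proj(t,P); v=cv2.remap(t["img"][:,:,1],uv[:,0].astype(np.float32),uv[:,1].astype(np.float32),1)
        best.append((v.mean(),a))
    best.sort(); print("needle",[(round(a,2),int(v)) for v,a in best[:6]])
    if show: cv2.imwrite(show,np.hstack([crop(t,345,150,80,75,5),crop(s,320,225,80,75,5)]))
    return C
if __name__=="__main__": dial(); print(current_t(),current_ft_torque(),current_contact_force())
E
python3 dial.py
```

```text
disc [ 0.5518 -0.1971  0.05  ] axes mm [102.52921326 105.50877548]
knob_grip (array([ 0.55222135, -0.19124022,  0.0750256 ]), array([0.00565076]))
needle [(np.float64(-0.8), 72), (np.float64(-0.82), 75), (np.float64(-0.78), 77), (np.float64(-0.84), 85), (np.float64(-0.76), 91), (np.float64(-0.86), 99)]
1.9 [0.0008948  0.03833222 0.010569  ] [ 0.31739399 -0.00442503  0.35100153]
```

```bash
cat >> h.py <<'E'
def down(a):
    y=np.array([np.cos(a),np.sin(a),0]);z=np.array([0,0,-1.]);return R.from_matrix(np.column_stack([np.cross(y,z),y,z])).as_rotvec()
def st(tag=""): print(tag,"t",round(current_t(),2),"p",np.round(current_eef_pos(),4),"F",np.round(current_contact_force(),1),"M",np.round(current_ft_torque(),2),"op",round(current_opening(),4),"j6",round(current_joint_positions()[5],3))
E
python3 - <<'E'
from h import *
P=[.5514,-.197]
for a in(.77,.77-np.pi):
    for d in(0,.7): 
        q=ik([*P,.079],down(a+d)); print(a,d,None if q is None else np.round(q,2))
a=.77 if (q:=ik([*P,.079],down(.77+.7))) is not None and ik([*P,.079],down(.77)) is not None else .77-np.pi
print("a",a)
movep([*P,.15],down(a)); grip(.045); st("above")
line_to([*P,.079],vel=.1); st("at")
grip(0.0,20); st("closed")
E
```

```text
0.77 0 [-0.44  0.23  1.49  0.    1.42 -1.21]
0.77 0.7 [-0.44  0.23  1.49 -0.    1.42 -1.91]
-2.371592653589793 0 [-0.44  0.23  1.49 -0.    1.42  1.93]
-2.371592653589793 0.7 [-0.44  0.23  1.49  0.    1.42  1.23]
a 0.77
above t 4.33 p [ 0.5513 -0.1972  0.15  ] F [-0.5 -1.2  0.4] M [-0.   -0.01  0.  ] op 0.0451 j6 -1.21
at t 5.19 p [ 0.5519 -0.1972  0.0797] F [-1.1 -0.5 -0.4] M [-0.03 -0.01  0.02] op 0.0451 j6 -1.21
closed t 5.69 p [ 0.5515 -0.1971  0.0793] F [ 0.4 -0.5  0.3] M [ 0.06  0.03 -0.  ] op 0.0001 j6 -1.21
```

Run:
```python
from h import *
t=get_image("top");s=get_image("side")
cv2.imwrite("pics/k1.png",np.hstack([crop(t,345,150,80,75,5),crop(s,320,215,80,75,5)]))
print(proj(t,[[.5514,-.197,.079]]),proj(s,[[.5514,-.197,.079]]))
st()
```

```text
[[383.63062409 188.07012641]] [[359.81064795 245.56168878]]
 t 5.79 p [ 0.5515 -0.1971  0.0793] F [-0.6  0.5  1. ] M [-0.    0.01 -0.02] op 0.0001 j6 -1.21
```

View pics/k1.png

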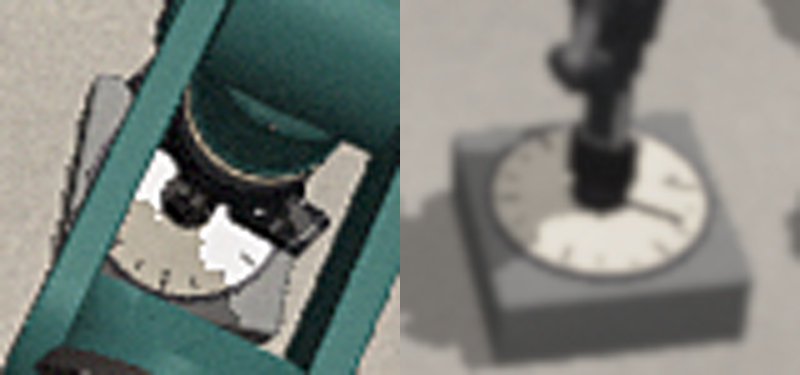

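The jaws closed to zero, so they missed the bar. In the side panel the bar at (603,180) isn't hidden by the fingers. I'll check the geometry with projections before moving.

Run:
```python
from h import *
s=get_image("side");c,r,k=335,205,8
a=crop(s,c,r,50,70,k);b=a.copy()
def dots(pts,col):
    for q in proj(s,pts):
        u=((q-[c,r]+.5)*k-.5).round().astype(int); cv2.circle(b,tuple(map(int,u)),2,col,-1)
D=np.array([.5514,-.197]);n=np.array([np.cos(-.8),np.sin(-.8)]);w=np.array([-n[1],n[0]])
dots([[*(D+i*.018*n+j*.006*w),z] for i in(-1,1) for j in(-1,1) for z in(.063,.092)],(0,0,255))
dots([[*(D+.052*np.array([np.cos(u),np.sin(u)])),.05] for u in np.arange(0,6.3,.2)],(255,0,0))
p=current_eef_pos(); dots([[p[0],p[1],p[2]+d] for d in(-.019,0,.054)],(0,255,0))
cv2.imwrite("pics/k2.png",np.hstack([a,b]))
print(R.from_rotvec(current_tool_rot()).as_matrix().round(3))
```

```text
[[-0.696  0.718  0.   ]
 [ 0.718  0.696 -0.   ]
 [-0.     0.    -1.   ]]
```

View pics/k2.png

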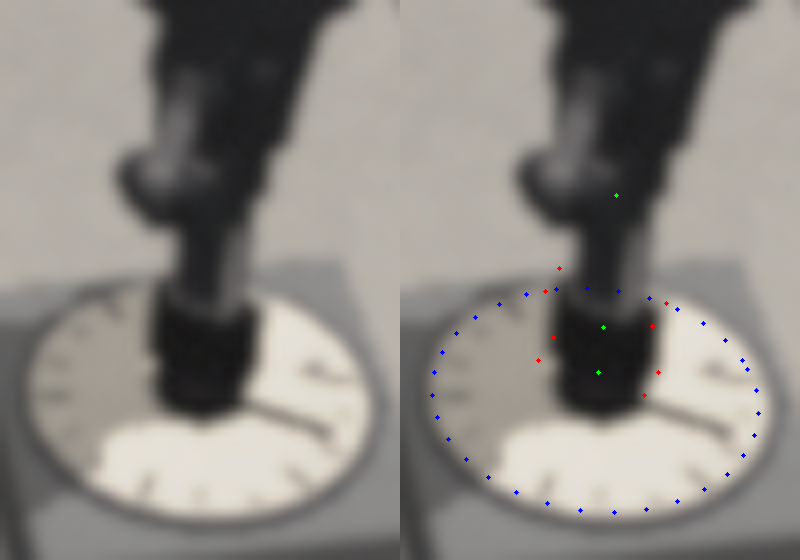

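Run:
```python
from h import *
grip(.04); st("open")
s1=get_image("side")
p=current_eef_pos()
line_to([.5514,-.197,.074],vel=.05); st("lower")
grip(.0,20); st("closed")
s2=get_image("side")
cv2.imwrite("pics/k3.png",np.hstack([crop(s,335,205,50,70,8) for s in(s1,s2)]))
```

```text
open t 6.31 p [ 0.5512 -0.1969  0.0787] F [1.2 0.1 0.6] M [ 0.02  0.   -0.05] op 0.04 j6 -1.21
lower t 6.61 p [ 0.5509 -0.1968  0.0732] F [-0.5  0.3  0.3] M [-0.    0.02 -0.03] op 0.0398 j6 -1.21
closed t 6.97 p [ 0.5521 -0.1964  0.0742] F [ 2.2  2.  -0.4] M [ 0.36 -0.33 -0.08] op 0.0107 j6 -1.21
```

View pics/k3.png

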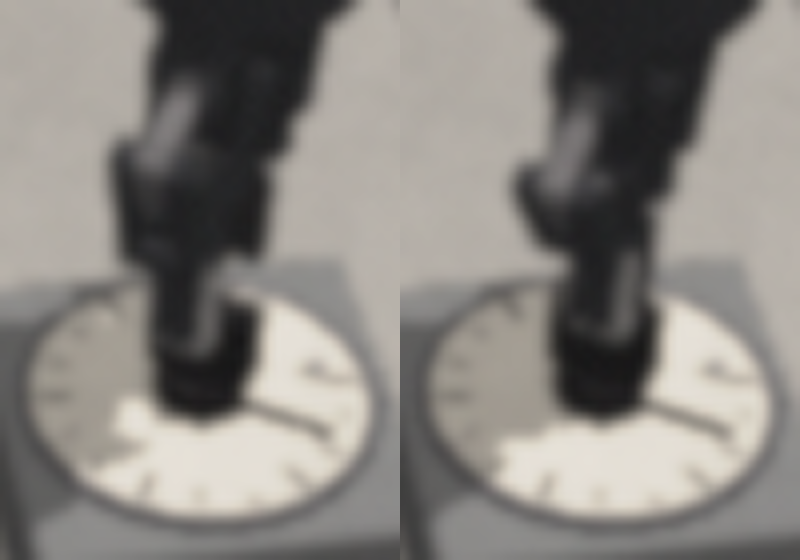

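The jaws now hold something 10.7 mm thick, with the finger ends only just overlapping the top of the bar (about (620,335)). The fingers sit higher than the text implies. I'll open, go down in guarded steps and regrip.

Run:
```python
from h import *
grip(.03); st("open")
for z in(.070,.066,.062):
    line_to([.5514,-.197,z],vel=.06); f=current_contact_force(); st()
    if abs(f[2])>6: break
grip(.0,20); st("closed")
s2=get_image("side");t2=get_image("top")
cv2.imwrite("pics/k4.png",np.hstack([crop(s2,335,205,50,70,8),crop(t2,355,165,50,70,8)]))
```

```text
open t 7.34 p [ 0.5511 -0.1974  0.074 ] F [ 1.5 -0.6 -0.3] M [ 0.04 -0.02  0.01] op 0.03 j6 -1.21
 t 7.59 p [ 0.551  -0.1969  0.0694] F [-0.4  0.5  0.1] M [-0.01  0.   -0.01] op 0.0298 j6 -1.21
 t 7.84 p [ 0.5511 -0.1969  0.0655] F [-0.1  1.  -0.2] M [-0.05  0.    0.02] op 0.0301 j6 -1.21
 t 8.09 p [ 0.5512 -0.1969  0.0616] F [-0.1  0.5 -0.3] M [ 0.   -0.04  0.03] op 0.0298 j6 -1.21
closed t 8.38 p [ 0.552  -0.1964  0.0622] F [ 2.5  2.5 -1.3] M [ 0.33 -0.34 -0.03] op 0.0114 j6 -1.21
```

View pics/k4.png

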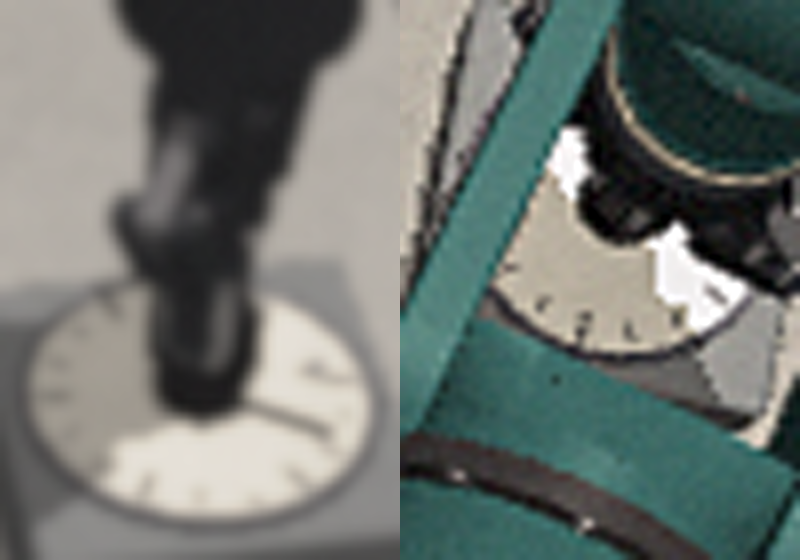

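Run:
```python
from h import *
P=np.array([.5520,-.1964,.062])
for d in np.arange(.1,.95,.1):
    if d>.55: d=.55+(d-.55)*.5
    movep(P,down(.77+d)); print(round(d,2),end=" "); st()
    if abs(current_ft_torque()[2])>.35: break
```

```text
0.1  t 8.73 p [ 0.552  -0.1964  0.0622] F [1.4 1.5 0.2] M [ 0.16 -0.13  0.06] op 0.0115 j6 -1.306
0.2  t 8.98 p [ 0.552  -0.1964  0.0622] F [ 1.7  2.1 -0.3] M [ 0.17 -0.21  0.1 ] op 0.0109 j6 -1.405
0.3  t 9.23 p [ 0.552  -0.1965  0.0622] F [0.7 1.1 1.2] M [ 0.19 -0.19  0.02] op 0.0116 j6 -1.504
0.4  t 9.48 p [ 0.5521 -0.1965  0.0622] F [1.3 1.8 1.4] M [ 0.25 -0.17  0.04] op 0.0117 j6 -1.604
0.5  t 9.73 p [ 0.5521 -0.1964  0.0622] F [0.1 1.2 1. ] M [ 0.22 -0.16  0.03] op 0.0114 j6 -1.704
0.57  t 9.98 p [ 0.5521 -0.1965  0.0622] F [0.4 1.8 2.7] M [ 0.2  -0.14  0.01] op 0.0112 j6 -1.78
0.62  t 10.23 p [ 0.5521 -0.1965  0.0622] F [0.6 0.9 1.8] M [ 0.2  -0.2  -0.23] op 0.011 j6 -1.83
0.68  t 10.48 p [ 0.5521 -0.1964  0.0622] F [0.8 1.7 2.7] M [ 0.26 -0.25 -0.86] op 0.0113 j6 -1.88
```

Run:
```python
from h import *
from dial import dial
P=np.array([.5520,-.1964,.062])
movep(P,down(.77+.62)); grip(.04); st("rel")
line_to([*P[:2],.15],vel=.2)
a=min([-.115,-.115+np.pi],key=lambda a:9 if ik([.4608,.2325,.20],down(a)) is None else abs(ik([.4608,.2325,.20],down(a))[5]))
print("a",a,np.round(ik([.4608,.2325,.20],down(a)),2))
movep([.4608,.2325,.20],down(a)); grip(.06); st("above")
dial("pics/d2.png")
t=get_image("top");s=get_image("side")
cv2.imwrite("pics/d2.png",np.vstack([np.hstack([crop(t,345,155,80,60,5),crop(s,320,225,80,60,5)]),np.hstack([crop(t,180,170,80,60,5),crop(s,235,110,80,60,5)])]))
```

```text
rel t 11.12 p [ 0.5516 -0.1965  0.0615] F [0.7 0.6 0.4] M [ 0.06  0.02 -0.03] op 0.0403 j6 -1.829
a -0.115 [ 0.36  0.02  1.48 -0.    1.64  0.47]
above t 14.03 p [0.461  0.2322 0.2   ] F [-0.2 -0.2  0.8] M [0.04 0.04 0.02] op 0.0598 j6 0.472
disc [ 0.5518 -0.1971  0.05  ] axes mm [102.93715034 105.98421249]
knob_grip (array([ 0.63810377,  0.26210073, -0.32385995]), array([0.19411419]))
needle [(np.float64(-0.18), 89), (np.float64(-0.16), 89), (np.float64(-0.2), 102), (np.float64(-0.14), 109), (np.float64(-0.22), 119), (np.float64(-0.12), 134)]
```

View pics/d2.png

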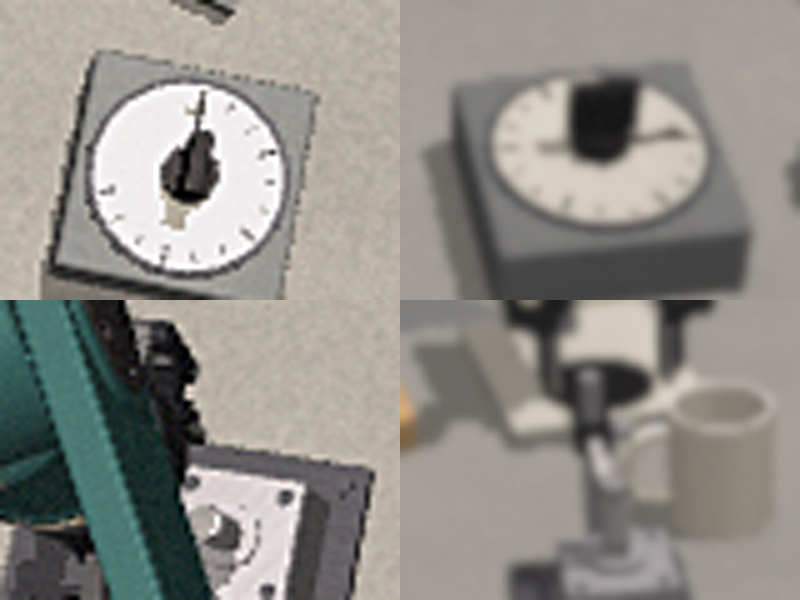

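The needle now lies by the stop pin at yaw −0.17 (top panel (203,100)), and the open jaws straddle the handle. The finger ends again sit about 35 mm higher than nominal, so I'll descend with that in mind.

Run:
```python
from h import *
for z in(.15,.12,.098):
    line_to([.4608,.2325,z],vel=.12); st()
    if np.linalg.norm(current_contact_force())>8: print("contact"); break
else:
    grip(0,30); st("closed")
    grip(0,50); pause(.2); st("50N"); st()
```

```text
t 14.89 p [0.4609 0.2326 0.1502] F [-0.1  0.5  1.4] M [-0.04 -0.06  0.02] op 0.06 j6 0.472
 t 15.29 p [0.4608 0.2325 0.1202] F [-0.2  0.   0.3] M [ 0.    0.03 -0.01] op 0.0598 j6 0.472
 t 15.62 p [0.4607 0.2325 0.0982] F [0.1 0.2 0. ] M [-0.05  0.04 -0.06] op 0.0602 j6 0.472
closed t 16.07 p [0.4612 0.2327 0.0989] F [-0.7  0.3  2.9] M [ 0.01  0.11 -0.04] op 0.0169 j6 0.472
50N t 16.49 p [0.4612 0.2327 0.099 ] F [-1.  -1.   5.8] M [-0.03  0.25 -0.03] op 0.0167 j6 0.472
 t 16.49 p [0.4612 0.2327 0.099 ] F [-1.  -1.   5.8] M [-0.03  0.25 -0.03] op 0.0167 j6 0.472
```

```bash
cat >> h.py <<'E'
def z6(n=8): return np.mean([current_eef_pos() for _ in range(n)],0)
E
python3 - <<'E'
from h import *
X=[.4612,.2327]; print(z6())
for z in(.101,.105,.112,.119,.126):
    line_to([*X,z],vel=.03); st()
    f=current_contact_force()
    if np.hypot(f[0],f[1])>8 or f[2]<-15: print("side load"); break
pause(.2);print(z6())
import pickle
s=[get_image("side") for _ in range(6)];t=[get_image("top") for _ in range(2)]
p=dict(s[-1]);p["img"]=np.mean([q["img"] for q in s],0).round().astype(np.uint8)
pickle.dump((p,t[-1]),open("st2.pkl","wb"))
cv2.imwrite("pics/l1.png",np.hstack([crop(p,255,115,40,55,10),crop(t[-1],180,195,50,69,8)[:550]]))
E
```

```text
[0.46122017 0.23272193 0.09897266]
 t 16.74 p [0.4608 0.2325 0.1   ] F [-0.1 -0.5 -1.5] M [-0.01 -0.05 -0.02] op 0.0169 j6 0.472
 t 17.02 p [0.461  0.2326 0.1049] F [ 0.2  0.3 -2.8] M [ 0.03 -0.   -0.01] op 0.0164 j6 0.472
 t 17.41 p [0.4613 0.2328 0.1124] F [-1.3  0.  -2. ] M [-0.01 -0.03  0.04] op 0.0168 j6 0.472
 t 17.79 p [0.4614 0.2327 0.1194] F [ 1.  -0.2 -2.1] M [-0.01 -0.02  0.01] op 0.0167 j6 0.472
 t 18.18 p [0.4613 0.2328 0.1263] F [ 0.   0.9 -2.2] M [ 0.07 -0.01  0.02] op 0.0169 j6 0.473
[0.4610795  0.23266946 0.12583137]
```

View pics/l1.png

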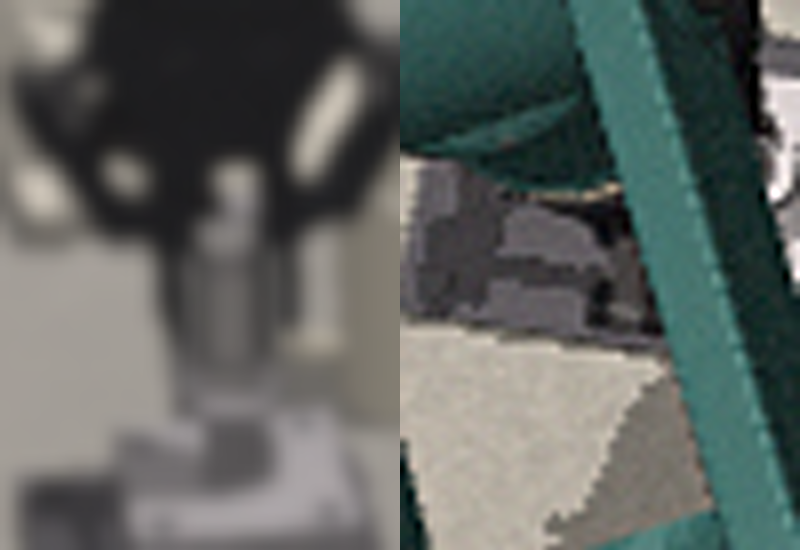

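Run:
```python
from h import *
import pickle
s,t=pickle.load(open("st.pkl","rb"));s2,_=pickle.load(open("st2.pkl","rb"))
g=s["img"].sum(2)//3
print(g[110:138,264:282])
print("top");print((t["img"].sum(2)//3)[199:216,168:190])
C=atz(t,(174.8,206.4),.167);print("col top c",proj(s,C),C)
print("lift");print((s2["img"].sum(2)//3)[144:162,271:286])
for z in(.098,.1248): print(proj(s,[[.4608,.2325-.009,z],[.4608,.2325-.017,z],[.4608,.2325-.017,z-.006]]).round(2).tolist())
```

```text
[[125 102  96  98 102 116 143 165 179 187 190 193 195 197 199 201 203 205]
 [133 106  97  98 102 120 153 180 196 203 207 209 210 211 212 213 214 214]
 [147 112  97  97 103 124 163 195 210 214 215 215 215 216 217 217 217 217]
 [154 114  97  98 103 124 164 199 214 217 217 217 217 217 217 217 217 218]
 [145 111  98  98 104 123 162 198 214 217 217 217 217 217 217 217 217 218]
 [134 113 105 107 114 134 170 202 214 217 217 217 217 217 217 217 218 218]
 [149 140 134 136 144 161 187 207 215 217 217 217 217 217 217 217 217 218]
 [183 180 177 178 183 192 204 212 215 216 216 216 216 216 216 217 217 218]
 [207 207 206 206 208 210 212 214 215 215 216 216 216 216 216 217 217 218]
 [214 214 214 214 214 213 214 214 213 214 214 214 214 214 215 215 216 217]
 [214 214 214 213 210 207 205 203 202 202 202 202 202 202 203 206 210 214]
 [213 212 207 200 189 179 172 167 163 161 160 160 160 161 163 170 184 197]
 [207 198 182 164 146 130 120 114 109 105 103 100  99 101 105 115 135 153]
 [183 162 137 111  91  80  80  90  97  95  81  64  55  53  57  65  81  96]
 [141 111  83  62  49  53  78 110 127 125 102  71 
[... 3209 characters left out ...]
 95 101 104 104 104 105]
 [140 117 106 106 105 105 105 104 101 103 108 109 105 103 104]
 [143 118 105 108 115 119 119 118 116 115 115 112 106 105 106]
 [143 118 103 109 121 128 130 129 128 125 121 117 115 115 116]
 [146 126 114 113 116 117 118 117 116 115 118 127 133 130 130]
 [151 143 138 132 114 100  97  96  96  99 114 134 145 141 138]
 [146 148 149 142 117  94  87  86  86  89 105 130 149 152 152]
 [128 134 138 135 113  92  86  85  84  86  98 124 150 160 162]
 [114 118 121 119 104  90  86  85  84  85  96 122 150 163 166]
 [111 112 112 108  97  88  86  85  85  87  98 124 151 164 166]]
[[278.59, 161.86], [279.3, 163.13], [279.35, 164.77]]
[[278.34, 154.47], [279.05, 155.73], [279.11, 157.4]]
```

The lift is clean, with side force under 1.5 N and about 2.2 N of load. The best pointer-tip height estimate is 127.3 mm, from the finger root and slide mid-height after correcting the side camera on the column and handle tops. The collar is now at about 125 mm. I'll finish the last 2.5 mm.

Run:
```python
from h import *
line_to([.4610,.2327,.1285],vel=.02); pause(.4); st(); print(z6(), np.abs(current_dq()).max(), R.from_rotvec(current_tool_rot()).as_matrix()[:,2].round(4))
s=[get_image("side")["img"].astype(float) for _ in range(5)]
g=np.mean(s,0).sum(2)/3
print(g[150:160,277].round().astype(int))
from dial import dial
dial()
job_done()
```

```text
t 19.45 p [0.461  0.2327 0.1284] F [-0.2  0.8 -1.8] M [-0.01  0.01  0.03] op 0.0166 j6 0.473
[0.46095581 0.23268114 0.12844961] 0.0006017382411372611 [-1.e-04 -0.e+00 -1.e+00]
[ 95  95 102 116 128 121 102  90  87  86]
disc [ 0.5518 -0.1971  0.05  ] axes mm [102.83892815 105.9211348 ]
knob_grip (array([ 0.54750807, -0.195289  ,  0.08755659]), array([0.01126375]))
needle [(np.float64(-0.16), 89), (np.float64(-0.18), 89), (np.float64(-0.2), 102), (np.float64(-0.14), 108), (np.float64(-0.22), 120), (np.float64(-0.12), 134)]
the job is handed in; nothing more can be done
```

I turned the dial's reset knob counter-clockwise to its zero stop. Then I drew the plug gauge straight up about 29.5 mm and handed the job in at about 20 s of the 51 s, with the gauge still in the gripper. How level the collar is with the pointer is the weakest part: I never saw the two side by side.

**Last checks**
- **Knob:** the wrist torque rose sharply at the stop. In the final picture the needle lies by the stop pin, at yaw −0.17 against about −0.16 for the pin.
- **Gauge:** it is held with a 50 N grip, the tool is vertical and the joints are still. Side force was about 1 N or less at each stop of the lift and at the end. The pin is still about 40 mm deep in the bore.
- **Collar level:** the collar's top face is at about 127.5 mm, taking the arm's measured rise from the seated 98 mm. I estimated the pointer tip at about 127.3 mm, give or take 2 mm.

**What disagreed or failed**
- **First knob grasp:** it closed on nothing. The finger ends sit about 35 mm higher than the stated tool frame implies, so I regripped lower and allowed for this at the handle.
- **Pointer height:** a rougher check from the pointer's shadow gave about 130 mm. The gripper hid the pointer tip at the end, so I could not compare it with the collar directly. I also took no late check that the pointer was unmoved.
- **Knob position:** the knob's position from the trained network was off by up to 11 mm between the two views, so I used the dial's disc centre instead.

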